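# Load a drilling fixture and set its air valve half open

### The arm

A 6-joint arm with a two-finger parallel gripper is mounted at the origin on the work surface. World frame = base frame: x ahead of the robot, y to its left, z up, the work surface at z = 0. Lengths are in mm, angles in degrees, forces in N, time in s.
With the tool pointing down it reaches from about 350 to 850 mm from the base axis. Payload 8.1 kg.
Tool frame: the origin (TCP) lies between the finger pads; the fingertips stand 22 mm ahead of it and the grasp point (between the pads) lies 3 mm ahead of it (r.nose_length is the z of the fingertips in the tool frame, in mm); z points along the fingers, x is the direction in which the jaws open and shut, and the axes are right-handed (so a half turn about z gives the same grasp; the last joint's range is limited). The gripper opens to 85 mm and grips with 20 to 120 N. Pads are 22 mm wide; open, the fingers measure 114 mm over their backs; the gripper's body (76 mm by 85 mm) begins 54 mm behind the grasp point. The pads swing forward as they close: fully open they stand 13 mm farther back than shut.
Start: joints at [-70.382, 7.471, 85.268, -0, 87.261, -4.893], TCP at [248.942, -545.924, 253.292] pointing down, gripper open.
Joint ranges: [-169.43, 169.43], [-51.17, 129.36], [1.28, 143.12], [-76.62, 256.62], [0, 156.53], [-152.29, 152.29]. Speed limits (degrees/s): [136.94, 136.94, 159.86, 180, 180, 180].

### API

Orientations are given as [roll, pitch, yaw] about the fixed x, y, z axes, in that order (R = Rz(yaw) Ry(pitch) Rx(roll)).
In Python, from bench import r gives the robot as it stands.
- The arm moves only by the shell command python3 -m jog 'ROWS' [FORCE]. ROWS is JSON, a list of rows, each a list of 5 numbers: the shift along the tool's x, y, z in m, then the turn about the tool's z in degrees, then the opening in per cent of the stroke, from 0 (shut) to 100 (fully open). A call has 1 to 8 rows; each row is the pose to reach, as a shift and turn from the pose measured when the call began, along the tool's axes at that moment; what a row does not reach only later rows make up. A row lasts 1/10 s, in which the tool goes at most 50 mm and 8.59 degrees, less where a joint would pass 70% of its speed; a pose out of reach is approached as far as the arm can. A call with a gripper value outside its range is refused whole. The fingers move at their own pace and stop on an object; FORCE is the grip in N (left out, the last holds). Time passes only in rows, so rows that repeat a pose let the fingers close. It gives the time, the measured TCP pose, the force and the opening at its end, in the units of the state.
- r.sense(): the state, without advancing time (a new reading comes with each control period).
- r.snapshot(name): name is "scene" or "side" or "wrist"; returns a dict with "image" (420x560x3 uint8, red, green, blue), "K" (3x3 intrinsics, pixels), "T" (4x4, takes a point from camera to world coordinates); the wrist camera has in their place "tool_from_camera" (4x4, takes a point from camera to tool coordinates, whose origin is the TCP and whose axes are the tool frame's). Camera axes: x right, y down, z forward; pixel columns grow to the right and rows downward; lengths in mm; the calibration is good to about 2 mm. A picture is of the moment at which its call begins: read the wrist's pose just before it. There is no depth.
- r.hand_in(): hands the job in, once; it reports no verdict.
Trained networks look in a picture, given as the dict that the camera call returned (one of the last four; its "shot" number tells which), for a name from the list of things; names that differ only in an ending like _2 or _b are one class to them, and where a whole thing is asked for, a point or a joint stands for the part that bears it (a point fixed in the world has none). Each returns a list of dicts, best first, with "conf" (0 to 1); they miss things now and then, are a little off and sometimes report something else, mostly with a low value. They report only what shows in the picture. A call takes as long as a camera call.
- r.search_frame(picture, label): "bbox" ([left, top, right, bottom] in pixels, round what is visible of it).
- r.pinpoint(picture, label): "uv" ([column, row] in pixels: a listed point, or the origin of a listed thing).
The state is a dict: "time": time; "joint_pos": joint angles; "qd": joint speeds; "joint_efforts": joint torques, N m; "tool_pos": TCP position; "tcp_rot": TCP orientation; "ft_force": force on the tool from outside, world axes, zero at the start; "wrist_torque": the same for the moment, N m; "finger_gap": finger opening in mm.
Only numpy, scipy, OpenCV 4.12 (cv2) and the standard library are available. Lean on these libraries where they do the work, as an engineer would, in place of code of your own. Each camera call takes 0.05 s, during which the arm holds its last target. There are 200 camera calls.

### The job

Get the drilling fixture ready for clamping. First bring the aluminium block fully home in the corner of the fence, lying flat with its long side flush against the long far fence and its end flush against the short side fence; then turn the lever of the air valve from closed to half open (45 degrees, the middle mark of its quarter turn). Leave everything else on the bench where it is.

Things in the scene. Friction and masses are not known exactly. Their poses are not given: they have to be found in the camera images.
- block: Loose plain aluminium block with two dark bolt holes in its top, 60 (x) x 120 (y) x 30 (z) mm, about 0.4 to 0.8 kg, lying flat on the fixture plate, away from the fences and skewed. Origin: centre of its underside; its y axis runs along its length.
- fixture: Fixed dark steel plate, 230 x 230 x 10 mm, with two bright steel fence bars, 16 mm thick, that stand 20 mm above the plate. The long fence (200 mm) runs along the fixture's y on its far (+x) side; the short fence (94 mm) runs along its x on the +y side. Origin: centre of the plate's underside. Beyond the far fence stands a small clamp cylinder, 76 mm high.
- fence_corner (a point): The inner corner where the two fence faces meet, at the top of the plate (fixture x +80, y +85, z +10 mm), axes as the fixture's. The block is home when its centre is 30 mm to -x and 60 mm to -y of this point, its length along y.
- airstand: Fixed ball valve stand: base 150 x 220 x 12 mm, grey 25 mm pipe along its y, brass valve in the middle; the supply pipe comes up at x +29, y +105 mm and crosses above the valve along y, 311 mm above the bench, at x -15, y -112 to +105 mm. The valve stem leans 35 degrees from vertical towards the stand's -x (the robot). Origin: on the bench, under the lever's pivot.
- lever_pivot (a point): Lever's pivot on the stem axis, 150 mm above the stand's origin. Axes turn with the lever: z is the stem axis, pointing up and out of the valve; the lever points along -x.
- lever_grip (a point): Centre of the black rubber sleeve on the lever, 82 mm from the pivot; sleeve 62 mm long, 14 mm wide (across the lever, y), 18 mm thick (along the stem, z). Same axes as lever_pivot. Below the sleeve, along the stem, is at least 30 mm of free room.
- lever (a joint): Opening of the valve in rad: 0 closed (lever across the pipe, towards the robot), 0.785 half open, 1.57 fully open (lever along the pipe, towards the stand's -y). Grows anticlockwise seen from above; stiff (about 0.35 N m) and stays where left. Starts closed or barely open.
- wrench: Loose open-ended wrench, 180 mm long, lying flat near the middle of the bench. A bystander.
- nut: Loose large hexagon nut, 46 mm across flats, 26 mm high. A bystander.
- bolt: Loose large hexagon bolt standing on its head, 120 mm high. A bystander towards the far edge.
- tin: Loose open tin with bolts in it, 84 mm across, about 135 mm high. A bystander towards the far edge. Behind and beside it stand a pail, a carton and a spray can, heavy or full, up to 170 mm high, all beyond x = 780 mm.

How it is judged (in metres and radians):
On the way:
1. the block is square and flush in the fence corner while the valve is still closed or barely open (x of block in the frame of fence_corner between -0.0325 and -0.0275 m and y of block in the frame of fence_corner between -0.0625 and -0.0575 m and z of block in the frame of fence_corner below 0.003 m and angle between the y axis of block and the y axis of fixture, either way round below 0.025 rad and angle between block's own z axis and vertical below 0.03 rad and linear speed of block below 0.01 m/s and value of joint lever below 0.5 rad), for 0.2 s.
At the end, for the whole second after the job is handed in: The block lies flat on the plate, home in the fence corner within 2.5 mm each way and square within 0.025 rad (1.4 degrees), at rest, and the valve lever stands at 45 degrees within 5 degrees (0.698 to 0.873 rad), at rest (x of block in the frame of fence_corner between -0.0325 and -0.0275 m and y of block in the frame of fence_corner between -0.0625 and -0.0575 m and z of block in the frame of fence_corner below 0.003 m and angle between the y axis of block and the y axis of fixture, either way round below 0.025 rad and angle between block's own z axis and vertical below 0.03 rad and linear speed of block below 0.01 m/s and value of joint lever between 0.698 and 0.873 rad and velocity of joint lever between -0.05 and 0.05 rad/s); the robot touches nothing.
It fails at once if a bystander (wrench, nut, bolt or tin) is moved by more than 30 mm (distance of any of wrench, nut, bolt, tin from where it was at the start of the episode above 0.03 m).
It also fails if it takes over 72 s, if anything falls off the work surface, if the arm or the gripper's body presses on something with over 40 N, if the wrist force passes 120 N, or if a joint passes its speed limit or range.

## Working session

There is one attempt and no reset: what is moved stays moved. The work goes in short steps, Python scripts to look and compute and a shell command to move; the robot and the scene stay as the last step left them, time stands still between calls to the robot, and variables do not carry over. Pictures are saved under pics/ and viewed, about 8 in all and at most 12, crops included, and the job is handed in when it is done.

```bash
ls; mkdir -p pics; python3 - <<'E'
from bench import r
import cv2
print(r.sense())
for n in ["scene","side"]:
    p=r.snapshot(n); cv2.imwrite(f"pics/{n}0.png",p["image"][:,:,::-1])
    print(n,p["K"].round(1).tolist(),p["T"].round(3).tolist())
    for l in ["block","fixture","airstand","lever_pivot","lever_grip","fence_corner","wrench","nut","bolt","tin"]:
        print(l,[(d["uv"],round(d["conf"],2)) for d in r.pinpoint(p,l)[:2]])
E
```

```text
pics
{'time': 0.0, 'joint_pos': array([-7.03837879e+01,  7.51720638e+00,  8.53288934e+01, -7.03686649e-07,
        8.72612260e+01, -4.89540266e+00]), 'qd': array([-0.00941906, -0.08086158, -0.05649717, -0.01226987,  0.0388132 ,
       -0.0018842 ]), 'joint_efforts': array([-4.28519168e-03, -5.69410729e+01, -5.00549805e+01, -4.15692548e-04,
        1.49522029e-02,  2.70142164e-05]), 'tool_pos': array([ 248.75415547, -545.4489374 ,  252.22621392]), 'tcp_rot': array([-1.79990842e+02,  1.06934397e-01, -6.54883766e+01]), 'ft_force': array([-0.08969391, -0.94923556, -0.00289139]), 'wrist_torque': array([0.05016397, 0.04773163, 0.02412862]), 'finger_gap': 85.6876562862016}
scene [[441.3, 0.0, 276.4], [0.0, 441.3, 208.3], [0.0, 0.0, 1.0]] [[-0.855, 0.43, -0.288, 893.467], [0.518, 0.703, -0.487, 522.358], [-0.007, -0.566, -0.825, 956.895], [0.0, 0.0, 0.0, 1.0]]
block [([321.6, 271.9], 0.76)]
fixture [([334.5, 186.9], 0.73), ([331.4, 283.6], 0.7)]
airstand [([259.2, 154.7], 0.55)]
lever_pivot [([257.9, 115.6], 0.55)]
lever_grip [([270.0, 114.6], 0.51)]
fence_corner []
wrench [([333.0, 187.5], 0.57)]
nut [([262.0, 233.9], 0.91), ([261.4, 155.5], 0.24)]
bolt [([216.4, 282.8], 0.74)]
tin [([200.2, 251.7], 0.92)]
side [[379.8, 0.0, 280.0], [0.0, 379.8, 208.3], [0.0, 0.0, 1.0]] [[0.814, -0.421, 0.4, 290.017], [-0.581, -0.584, 0.567, -385.522], [-0.005, -0.694, -0.72, 648.307], [0.0, 0.0, 0.0, 1.0]]
block [([236.9, 207.4], 0.57)]
fixture [([229.6, 207.6], 0.8)]
airstand [([331.6, 366.8], 0.9)]
lever_pivot [([339.6, 325.4], 0.89)]
lever_grip [([314.8, 378.9], 0.82)]
fence_corner [([245.5, 171.7], 0.68)]
wrench [([212.7, 299.9], 0.82), ([231.7, 207.2], 0.55)]
nut []
bolt [([341.8, 195.0], 0.93)]
tin [([367.2, 222.1], 0.62)]
```

View pics/scene0.png

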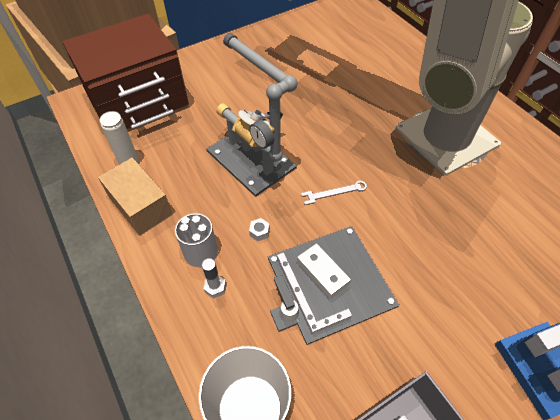

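View pics/side0.png

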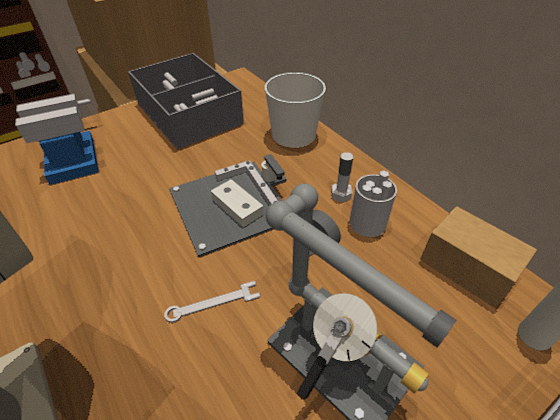

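```bash
cat > h.py <<'E'
import numpy as np
from scipy.spatial.transform import Rotation as R
def onplane(p,uv,z,T=None):
    T=p["T"] if T is None else T
    d=T[:3,:3]@np.linalg.solve(p["K"],[uv[0],uv[1],1.]); o=T[:3,3]
    return o+d*(z-o[2])/d[2]
def proj(p,X,T=None):
    T=p["T"] if T is None else T
    c=np.linalg.inv(T)@np.r_[X,1]; q=p["K"]@c[:3]; return q[:2]/q[2]
def toolT(s):
    M=np.eye(4); M[:3,:3]=R.from_euler("xyz",s["tcp_rot"],degrees=True).as_matrix(); M[:3,3]=s["tool_pos"]; return M
def wristT(s,p): return toolT(s)@p["tool_from_camera"]
def wristshot(r):
    s=r.sense(); p=r.snapshot("wrist"); return s,p,wristT(s,p)
def go(s,target,yaw=None):
    "shift in tool axes, m"
    return (toolT(s)[:3,:3].T@(np.array(target)-s["tool_pos"])/1000).round(4)
E
python3 - <<'E'
from bench import r
from h import *
a,b=r.snapshot("scene"),r.snapshot("side")
f=lambda p,uv,z:onplane(p,uv,z).round(1)
print("block",f(a,[321.6,271.9],10),f(b,[236.9,207.4],10))
print("fix",f(a,[331.4,283.6],0),f(b,[229.6,207.6],0),"corner",f(b,[245.5,171.7],10))
print("stand",f(a,[259.2,154.7],0),f(b,[331.6,366.8],0))
print("pivot",f(a,[257.9,115.6],150),f(b,[339.6,325.4],150))
print("grip z150-47=",f(b,[314.8,378.9],103),f(a,[270,114.6],103))
print("wrench",f(a,[333,187.5],0),f(b,[212.7,299.9],0),"nut",f(a,[262,233.9],0))
print("bolt",f(a,[216.4,282.8],0),f(b,[341.8,195],0),"tin",f(a,[200.2,251.7],0),f(b,[367.2,222.1],0))
E
```

```text
block [565.7 175.4  10. ] [564.1 178.   10. ]
fix [559.8 208.8   0. ] [553.9 196.4   0. ] corner [648.1 275.   10. ]
stand [ 504.4 -227.7    0. ] [ 504.7 -229.     0. ]
pivot [ 501.4 -228.1  150. ] [ 501.9 -228.1  150. ]
grip z150-47= [ 440.6 -252.9  103. ] [ 448.3 -257.7  103. ]
wrench [392.4 -20.8  -0. ] [402.5   1.    0. ] nut [630.7   5.8   0. ]
bolt [790.1  66.    0. ] [798.8  72.8   0. ] tin [786.5 -29.5   0. ] [786.  -27.7   0. ]
```

The scene picture shows the block skewed on the plate at about (323,268). The long fence runs from about (280,255) to (315,330) and the short one to (350,315). The side picture shows the lever pivot at (340,325), the sleeve at (314,378), and the supply pipe above, from (285,210) to (440,325). The network points agree with both pictures and with each other to about 10 mm, except for one fixture hit and one wrench hit.

```bash
python3 - <<'E'
from bench import r
from h import *
s,p,T=wristshot(r)
print(p["tool_from_camera"].round(3).tolist(),p["K"].tolist())
b=r.snapshot("side")
print("pipe",onplane(b,[440,325],311),onplane(b,[285,210],311))
print(go(s,[s["tool_pos"][0],s["tool_pos"][1],430]),go(s,[400,-180,430]),go(s,[540,170,430]))
E
```

```text
[[1.0, 0.0, 0.0, 0.451], [-0.0, 0.96, 0.28, -70.801], [0.0, -0.28, 0.96, -119.9], [0.0, 0.0, 0.0, 1.0]] [[335.7445849666553, 0.0, 282.42046725060015], [0.0, 335.7445849666553, 206.00889955856783], [0.0, 0.0, 1.0]]
pipe [ 511.10403026 -334.13350853  311.        ] [ 480.46923095 -126.10694094  311.        ]
[ 0.      0.     -0.1767] [-0.2703 -0.2893 -0.1767] [-0.5307 -0.5618 -0.1767]
```

```bash
python3 -m jog '[[0,0,-0.05,0,100],[0,0,-0.10,0,100],[0,0,-0.15,0,100],[-0.02,-0.02,-0.175,0,100],[-0.05,-0.05,-0.175,0,100],[-0.085,-0.085,-0.175,0,100],[-0.12,-0.12,-0.175,0,100],[-0.155,-0.155,-0.175,0,100]]' && python3 -m jog '[[-0.035,-0.035,0,0,100],[-0.07,-0.07,0,0,100],[-0.105,-0.105,0,0,100],[-0.14,-0.14,0,0,100],[-0.175,-0.175,0,0,100],[-0.21,-0.21,0,0,100],[-0.245,-0.245,0,0,100],[-0.28,-0.28,0,0,100]]' && python3 -m jog '[[-0.035,-0.035,0,0,100],[-0.07,-0.07,0,0,100],[-0.095,-0.11,0,0,100],[-0.095,-0.125,0,0,100],[-0.095,-0.125,0,0,100],[-0.095,-0.125,0,0,100]]'
python3 - <<'E'
from bench import r
from h import *
import cv2
s,p,T=wristshot(r)
print(s["time"],s["tool_pos"],s["tcp_rot"],s["joint_pos"].round(1))
cv2.imwrite("pics/w1.png",p["image"][:,:,::-1])
for l,z in [("block",10),("fixture",0),("fence_corner",10)]:
    for d in r.pinpoint(p,l)[:2]: print(l,d["uv"],round(d["conf"],2),onplane(p,d["uv"],z,T).round(1))
E
```

```text
time: 2.1
tool_pos: [325.9, -338.9, 428.4]
tcp_rot: [-180.0, -0.0, -65.5]
ft_force: [1.6, -0.8, 1.3]
finger_gap: 85.3
time: 2.9
tool_pos: [465.0, 34.1, 428.7]
tcp_rot: [-179.9, -0.1, -65.5]
ft_force: [0.9, -1.0, -0.2]
finger_gap: 85.4
time: 3.5
tool_pos: [539.1, 172.2, 428.5]
tcp_rot: [-180.0, -0.1, -65.5]
ft_force: [-0.1, 0.2, -0.0]
finger_gap: 85.3
3.5 [539.13587598 172.15154486 428.48914421] [-1.79983119e+02 -6.03905253e-02 -6.55114635e+01] [ 1.26e+01  2.00e+00  7.29e+01 -1.00e-01  1.05e+02  7.80e+01]
block [283.8, 136.5] 0.58 [565.8 181.   10. ]
fence_corner [250.7, 58.3] 0.64 [649.  272.8  10. ]
```

View pics/w1.png

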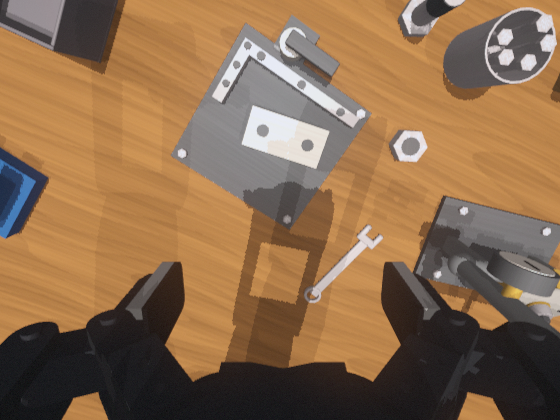

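The wrist picture shows the plate with corners at about (245,25), (370,112), (290,230) and (175,153). The block is at (285,136), skewed about 15 px-degrees from the long fence, and the fence corner is at about (250,60). I'll segment the bright parts in world coordinates.

```bash
cat > seg.py <<'E'
from bench import r
from h import *
import cv2,sys
s,p,T=wristshot(r)
im=p["image"]; hsv=cv2.cvtColor(im,cv2.COLOR_RGB2HSV)
m=((hsv[:,:,2]>165)&(hsv[:,:,1]<70)).astype(np.uint8)
n,L,st,c=cv2.connectedComponentsWithStats(m)
print("tcp",s["tool_pos"].round(1),s["tcp_rot"].round(2))
out=im[:,:,::-1].copy()
for i in range(1,n):
    if st[i,4]<500: continue
    h=cv2.findContours((L==i).astype(np.uint8),cv2.RETR_EXTERNAL,cv2.CHAIN_APPROX_NONE)[0][0][:,0]
    cv2.drawContours(out,[h],-1,(0,0,255),1)
    for z in (40,30):
        w=np.array([onplane(p,u,z,T)[:2] for u in h],np.float32)
        rc=cv2.minAreaRect(w)
        print(i,st[i].tolist(),"z",z,np.round(rc[0],1),np.round(rc[1],1),round(rc[2],2))
cv2.imwrite(sys.argv[1],out[:260])
E
python3 seg.py pics/s1.png
```

```text
tcp [539.  171.4 429.4] [-1.7987e+02 -8.0000e-02 -6.5590e+01]
5 [484, 7, 71, 77, 1018] z 40 [815.3 -64.2] [96.3 95.8] 12.45
5 [484, 7, 71, 77, 1018] z 30 [819.5 -69.4] [98.2 97.7] 12.45
18 [211, 38, 154, 90, 2177] z 40 [613.1 193.8] [206.7  93.4] 84.7
18 [211, 38, 154, 90, 2177] z 30 [613.3 193.6] [210.8  95.2] 84.7
22 [241, 105, 88, 64, 3079] z 40 [567.2 180.2] [ 60.2 119.2] 6.58
22 [241, 105, 88, 64, 3079] z 30 [566.5 179.8] [ 61.3 121.6] 6.58
23 [393, 130, 34, 32, 561] z 40 [634.1   4.3] [51.4 44.8] 52.04
23 [393, 130, 34, 32, 561] z 30 [6.347e+02 5.000e-01] [52.4 45.7] 52.04
33 [309, 224, 74, 79, 919] z 40 [413.7   8. ] [ 34.6 167.7] 73.97
33 [309, 224, 74, 79, 919] z 30 [410.    4.3] [ 35.2 171. ] 73.97
40 [519, 288, 41, 30, 578] z 40 [ 492.2 -338.3] [57.3 71.9] 31.15
40 [519, 288, 41, 30, 578] z 30 [ 490.1 -348.8] [58.4 73.3] 31.15
```

View pics/s1.png

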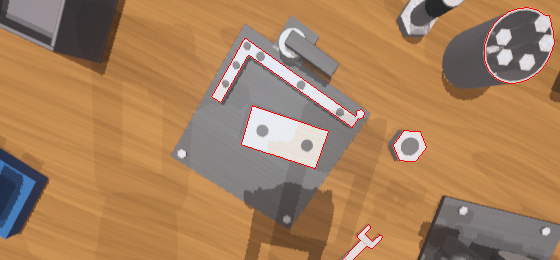

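```bash
cat >> seg.py <<'E'
# fence inner edges: contour of comp containing fence, in world z=30
for i in range(1,n):
    if st[i,4]<1200 or st[i,2]<120: continue
    h=cv2.findContours((L==i).astype(np.uint8),cv2.RETR_EXTERNAL,cv2.CHAIN_APPROX_NONE)[0][0][:,0]
    w=np.array([onplane(p,u,30,T)[:2] for u in h])
    C=np.array([649.,273.]); th=np.radians(-6)
    for k in range(8):
        A=np.array([[np.cos(th),np.sin(th)],[-np.sin(th),np.cos(th)]])
        q=(w-C)@A.T
        tol=6 if k<4 else 3
        a=q[(abs(q[:,0])<tol)&(q[:,1]<-15)&(q[:,1]>-165)]; b=q[(abs(q[:,1])<tol)&(q[:,0]<-12)&(q[:,0]>-68)]
        o=q[(abs(q[:,0]-16)<5)&(q[:,1]<-15)&(q[:,1]>-150)]
        pa=np.polyfit(a[:,1],a[:,0],1); pb=np.polyfit(b[:,0],b[:,1],1)
        C=C+A.T@np.array([pa[1],pb[1]]); th-=np.arctan(pa[0])
    print("corner",C.round(1),"yaw",np.degrees(th).round(2),"short-fence slope deg",np.degrees(np.arctan(pb[0])).round(2),len(a),len(b),"outer",o[:,0].mean().round(1))
    A=np.array([[np.cos(th),np.sin(th)],[-np.sin(th),np.cos(th)]])
    print("home",(C+A.T@[-30,-60]).round(1))
E
python3 seg.py pics/s2.png | grep -E "corner|home|tcp"
```

```text
tcp [539.  171.5 429.4] [-1.7987e+02 -8.0000e-02 -6.5590e+01]
corner [651.3 275.1] yaw -8.92 short-fence slope deg -0.01 85 34 outer 15.9
home [612.4 220.5]
```

```bash
python3 - <<'E'
from bench import r
from h import *
s=r.sense(); print(r.nose_length,go(s,[567.2,180.2,130]))
E
```

```text
22.0 [ 0.0034 -0.0285  0.2994]
```

```bash
python3 -m jog '[[0,-0.01,0.04,-8.5,100],[0.003,-0.02,0.08,-17,100],[0.0034,-0.0285,0.12,-25.5,100],[0.0034,-0.0285,0.16,-34,100],[0.0034,-0.0285,0.2,-42.5,100],[0.0034,-0.0285,0.24,-51,100],[0.0034,-0.0285,0.28,-59.5,100],[0.0034,-0.0285,0.3,-68,100]]' && python3 -m jog '[[0,0,0,-4.2,100],[0,0,0,-4.2,100]]'; python3 - <<'E'
from bench import r
from h import *
s=r.sense(); print(s["tool_pos"],s["tcp_rot"],go(s,[567.2,180.2,42]))
E
python3 seg.py pics/s3.png
```

```text
time: 4.6
tool_pos: [564.8, 179.2, 125.3]
tcp_rot: [179.9, 0.1, 2.7]
ft_force: [0.1, 0.9, -0.1]
finger_gap: 85.5
time: 4.8
tool_pos: [563.6, 178.5, 123.8]
tcp_rot: [179.9, 0.3, 7.0]
ft_force: [0.2, -0.3, 0.3]
finger_gap: 85.5
[563.64496531 178.49215479 123.82676857] [179.92046886   0.30946332   6.95520954] [ 0.0042 -0.0014  0.0818]
tcp [563.6 178.5 123.8] [179.92   0.31   6.96]
1 [325, 14, 160, 325, 8990] z 40 [607.9 199.3] [192.6  89.7] 82.95
1 [325, 14, 160, 325, 8990] z 30 [610.5 196.9] [202.1  94.1] 82.95
2 [241, 125, 100, 94, 6607] z 40 [564.  210.8] [58.9 57.8] 6.98
2 [241, 125, 100, 94, 6607] z 30 [564.4 208.9] [61.8 60.6] 6.98
3 [472, 149, 65, 46, 1105] z 40 [691.3 229.9] [38.7 22.3] 25.51
3 [472, 149, 65, 46, 1105] z 30 [697.9 229. ] [40.6 23.4] 25.51
6 [269, 251, 65, 52, 1967] z 40 [579.8 141.5] [42.5 38.2] 6.49
6 [269, 251, 65, 52, 1967] z 30 [581.  136.2] [44.6 40.1] 6.49
corner [650.8 275.3] yaw -8.55 short-fence slope deg -0.16 222 90 outer 15.2
home [612.2 220.4]
```

View pics/s3.png

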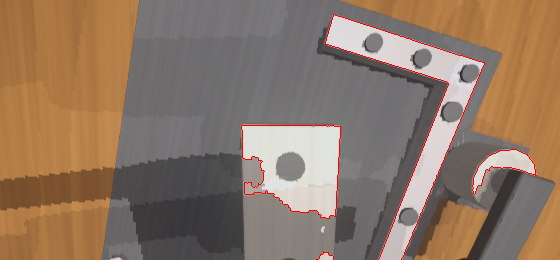

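The corner estimate repeats from close up: (651,275), yaw about -8.7. The block lies between the jaws, and its yaw of 6.9 matches the tool. I'll descend and grip.

```bash
python3 -m jog '[[0.002,-0.001,0.03,0,100],[0.003,-0.001,0.06,0,100],[0.003,-0.001,0.08,0,100],[0.003,-0.001,0.081,0,100],[0.003,-0.001,0.081,0,50],[0.003,-0.001,0.081,0,50],[0.003,-0.001,0.081,0,50],[0.003,-0.001,0.081,0,50]]' 30; python3 - <<'E'
from bench import r
from h import *
s=r.sense(); a=np.radians(-8.8);c,d=np.cos(a),np.sin(a)
o=np.array([[c,-d],[d,c]])
C=np.array([651,275.2])
t=C+o@[-30-22,-60-15]; print(s["tool_pos"],s["tcp_rot"],s["finger_gap"],t,go(s,[*t,s["tool_pos"][2]]))
E
```

```text
time: 5.65
tool_pos: [568.9, 180.4, 46.7]
tcp_rot: [180.0, -0.0, 6.8]
ft_force: [-1.1, -1.9, 6.2]
finger_gap: 59.2
[568.85839149 180.366977    46.74253199] [ 1.79956418e+02 -3.32427719e-02  6.75651908e+00] 59.17297865659986 [588.13818644 209.03813488] [ 0.0225 -0.0262 -0.    ]
```

```bash
python3 -m jog '[[0.004,-0.005,-0.001,3,50],[0.01,-0.011,-0.001,7,50],[0.016,-0.018,-0.001,11,50],[0.022,-0.025,-0.001,15.5,50],[0.0225,-0.026,0,15.6,50],[0.0225,-0.026,0,15.6,50],[0.0225,-0.026,0.001,15.6,50]]'; python3 - <<'E'
from bench import r
s=r.sense();print(s["tool_pos"],s["tcp_rot"],s["finger_gap"])
E
```

```text
time: 6.35
tool_pos: [588.2, 208.9, 46.8]
tcp_rot: [180.0, -0.1, -8.7]
ft_force: [-6.9, 0.7, 9.8]
finger_gap: 59.7
[588.17495435 208.94993981  46.7520619 ] [ 1.79993924e+02 -5.55835559e-02 -8.74123199e+00] 59.71597793542985
```

```bash
python3 -m jog '[[0,0,0,0,80],[0,0,0,0,80],[0,0,0,0,80],[0,0,-0.04,0,80],[0,0,-0.05,0,0],[-0.04,0,-0.05,0,0],[-0.065,0,-0.05,0,0],[-0.065,0,-0.05,0,0]]' && python3 -m jog '[[0,0,0,0,0],[0,0,0.03,0,0],[0,0,0.047,0,0],[0,0,0.05,0,0],[0,0,0.05,0,0]]'
python3 - <<'E'
from bench import r
from h import *
import cv2
s=r.sense();print(s["tool_pos"],s["tcp_rot"],s["finger_gap"],s["ft_force"])
p=r.snapshot("side");cv2.imwrite("pics/side1.png",cv2.resize(p["image"][100:320,130:430,::-1],None,fx=2.4,fy=2.4))
p=r.snapshot("wrist");cv2.imwrite("pics/w2.png",p["image"][:,:,::-1])
E
```

```text
time: 7.15
tool_pos: [521.1, 219.2, 96.1]
tcp_rot: [180.0, 0.1, -8.7]
ft_force: [0.3, -0.9, -0.6]
finger_gap: 10.0
time: 7.65
tool_pos: [521.3, 218.9, 45.7]
tcp_rot: [179.9, 0.1, -8.7]
ft_force: [0.6, -0.4, 0.5]
finger_gap: 0.4
[521.31012088 218.86860265  45.72796531] [ 1.79937510e+02  9.83449356e-02 -8.68820619e+00] 0.3523425975444507 [ 0.56996203 -0.37504437  0.50544707]
```

View pics/w2.png

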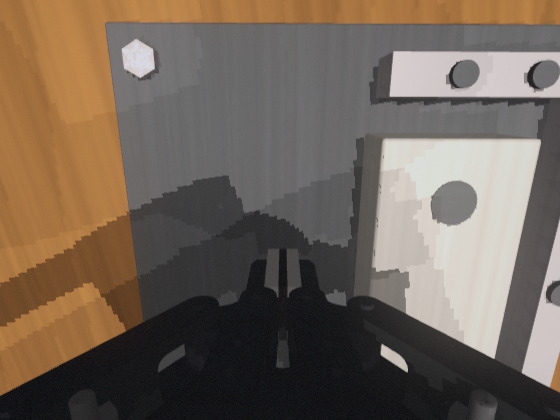

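The picture shows the block square, with an even gap to both fences, and the shut fingers at (283,270) beside its long side. Now I'll push towards the far fence.

```bash
python3 -m jog '[[0.012,0,0,0,0],[0.018,0,0,0,0],[0.022,0,0,0,0],[0.026,0,0,0,0],[0.030,0,0,0,0],[0.034,0,0,0,0],[0.037,0,0,0,0],[0.039,0,0,0,0]]' && python3 -m jog '[[0.002,0,0,0,0],[0.003,0,0,0,0],[0.004,0,0,0,0],[0.004,0,0,0,0]]'
```

```text
time: 8.55
tool_pos: [559.8, 213.9, 47.6]
tcp_rot: [-180.0, 0.1, -8.7]
ft_force: [-8.3, 1.4, 7.2]
finger_gap: -0.1
time: 8.95
tool_pos: [562.7, 213.6, 47.7]
tcp_rot: [180.0, 0.2, -8.7]
ft_force: [-6.4, 0.5, 4.2]
finger_gap: -0.2
```

```bash
for i in 1 2; do python3 -m jog '[[0.001,0,0,0,0],[0.002,0,0,0,0],[0.003,0,0,0,0],[0.003,0,0,0,0]]'; done
```

```text
time: 9.35
tool_pos: [564.6, 213.4, 47.7]
tcp_rot: [180.0, 0.4, -8.6]
ft_force: [-5.7, 1.1, 4.3]
finger_gap: -0.2
time: 9.75
tool_pos: [566.5, 213.3, 47.7]
tcp_rot: [180.0, 0.5, -8.6]
ft_force: [-6.4, 0.5, 4.5]
finger_gap: 0.1
```

```bash
for i in 1 2 3; do python3 -m jog '[[0.001,0,0,0,0],[0.002,0,0,0,0],[0.003,0,0,0,0],[0.003,0,0,0,0]]' | grep -E "pos|force"; done
```

```text
tool_pos: [567.4, 213.2, 47.7]
ft_force: [-11.7, 0.3, 9.0]
tool_pos: [567.6, 213.2, 47.6]
ft_force: [-16.4, 1.0, 12.4]
tool_pos: [567.7, 213.3, 47.5]
ft_force: [-17.0, 1.4, 13.0]
```

```bash
python3 -m jog '[[-0.01,0,0,0,0],[-0.012,0,-0.04,0,0],[0,0.035,-0.055,0,0],[0.04,0.075,-0.055,0,0],[0.043,0.09,-0.05,0,0],[0.043,0.09,-0.02,0,0],[0.043,0.09,0,0,0],[0.043,0.09,0,0,0]]'; python3 - <<'E'
from bench import r
from h import *
import cv2
s,p,T=wristshot(r);cv2.imwrite("pics/w3.png",p["image"][:,:,::-1])
a=np.radians(-8.8);c,d=np.cos(a),np.sin(a)
print(np.array([[c,d],[-d,c]])@(s["tool_pos"][:2]-[651,275.2]),s["tool_pos"],s["tcp_rot"],s["ft_force"])
E
```

```text
time: 11.75
tool_pos: [594.1, 117.2, 43.1]
tcp_rot: [179.7, 1.8, -8.6]
ft_force: [0.4, -0.0, -0.6]
finger_gap: -0.0
[ -32.07284724 -164.89776776] [594.07767918 117.15003722  43.07419141] [179.70661815   1.79392056  -8.59839361] [ 0.4458475  -0.02969498 -0.5778222 ]
```

View pics/w3.png

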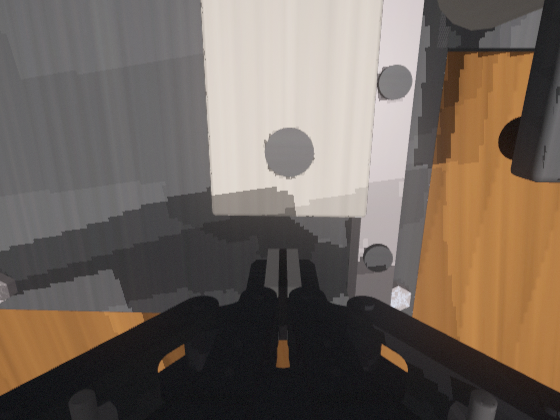

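The picture shows the block flush along the long fence (right edge at about column 370), with the shut fingers centred on its near end. Now I'll push towards the short fence.

```bash
python3 -m jog '[[0,-0.010,0,0,0],[0,-0.015,0,0,0],[0,-0.018,0,0,0],[0,-0.021,0,0,0],[0,-0.024,0,0,0],[0,-0.027,0,0,0],[0,-0.029,0,0,0],[0,-0.030,0,0,0]]';  for i in 1 2 3; do python3 -m jog '[[0,-0.001,0,0,0],[0,-0.002,0,0,0],[0,-0.003,0,0,0],[0,-0.003,0,0,0]]' | grep -E "pos|force"; done
```

```text
time: 12.6
tool_pos: [600.6, 146.1, 46.5]
tcp_rot: [179.6, 1.6, -8.6]
ft_force: [-3.5, -9.7, 7.6]
finger_gap: 0.2
tool_pos: [601.2, 148.7, 47.0]
ft_force: [-1.8, -4.4, 2.8]
tool_pos: [601.6, 151.0, 47.0]
ft_force: [-2.8, -8.1, 2.4]
tool_pos: [601.6, 151.2, 47.1]
ft_force: [-4.3, -16.9, 5.0]
```

```bash
python3 -m jog '[[0,-0.002,0,0,0],[0,-0.003,0,0,0],[0,-0.003,0,0,0],[0,0.012,0,0,0],[0,0.014,-0.04,0,0],[-0.03,-0.01,-0.09,0,0],[-0.06,-0.02,-0.13,0,0],[-0.06,-0.02,-0.13,0,0]]'; python3 seg.py pics/s4.png
```

```text
time: 14.6
tool_pos: [550.1, 183.7, 184.4]
tcp_rot: [179.5, 1.2, -8.5]
ft_force: [0.5, 0.3, 0.6]
finger_gap: -0.1
tcp [550.1 183.7 184.4] [179.49   1.2   -8.47]
2 [299, 34, 128, 216, 16341] z 40 [608.5 212.6] [164.8  90. ] 81.32
2 [299, 34, 128, 216, 16341] z 30 [610.2 211.1] [171.1  93.4] 81.32
3 [441, 95, 51, 45, 757] z 40 [689.5 229.8] [38.  22.1] 25.09
3 [441, 95, 51, 45, 757] z 30 [694.2 228.9] [39.4 22.9] 25.09
5 [381, 251, 28, 28, 510] z 40 [634.1 110.7] [25.6 23.1] 82.09
5 [381, 251, 28, 28, 510] z 30 [636.8 105.3] [26.5 23.9] 82.09Traceback (most recent call last):
  File "seg.py", line 31, in <module>
    pa=np.polyfit(a[:,1],a[:,0],1); pb=np.polyfit(b[:,0],b[:,1],1)
    raise TypeError("expected non-empty vector for x")
TypeError: expected non-empty vector for x
```

View pics/s4.png

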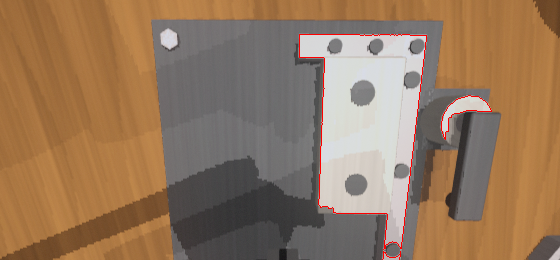

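The picture shows the block seated against both bars with no visible gap: short fence at row 57, long fence at column 405. Next is the valve.

```bash
python3 - <<'E'
from bench import r
from h import *
s=r.sense(); print(go(s,[385,-130,300]))
E
```

```text
[-0.1196  0.3357 -0.1101]
```

```bash
python3 -m jog '[[-0.015,0.04,-0.04,-3,0],[-0.03,0.08,-0.08,-6,0],[-0.045,0.125,-0.11,-9,0],[-0.06,0.17,-0.11,-12,0],[-0.075,0.215,-0.11,-15,0],[-0.095,0.26,-0.11,-17,0],[-0.11,0.3,-0.11,-17,0],[-0.12,0.335,-0.11,-17,0]]' && python3 -m jog '[[0,0,0,0,0],[0,0,0,0,0]]'; python3 - <<'E'
from bench import r
from h import *
import cv2
s,p,T=wristshot(r);cv2.imwrite("pics/w4.png",p["image"][:,:,::-1])
print(s["tool_pos"],s["tcp_rot"],T.round(3).tolist())
for l,z in [("airstand",0),("lever_pivot",150),("lever_grip",105)]:
    for d in r.pinpoint(p,l)[:2]: print(l,d["uv"],round(d["conf"],2),onplane(p,d["uv"],z,T).round(1))
E
```

```text
time: 15.45
tool_pos: [383.4, -131.0, 299.1]
tcp_rot: [179.9, 1.3, 8.6]
ft_force: [1.2, -1.7, -0.2]
finger_gap: 0.1
time: 15.65
tool_pos: [383.0, -132.0, 298.2]
tcp_rot: [179.9, 1.3, 8.4]
ft_force: [-0.3, 0.3, 1.2]
finger_gap: -0.1
[ 382.99381397 -132.03967786  298.19868379] [179.91344505   1.29068175   8.38086408] [[0.989, 0.146, 0.02, 375.22], [0.146, -0.948, -0.281, -61.666], [-0.023, 0.281, -0.959, 417.96], [0.0, 0.0, 0.0, 1.0]]
airstand [366.9, 249.8] 0.78 [ 504.6 -227.5    0. ]
lever_pivot [401.5, 316.1] 0.73 [ 503.3 -227.2  150. ]
lever_grip [327.6, 298.6] 0.74 [ 443.5 -246.8  105. ]
```

View pics/w4.png

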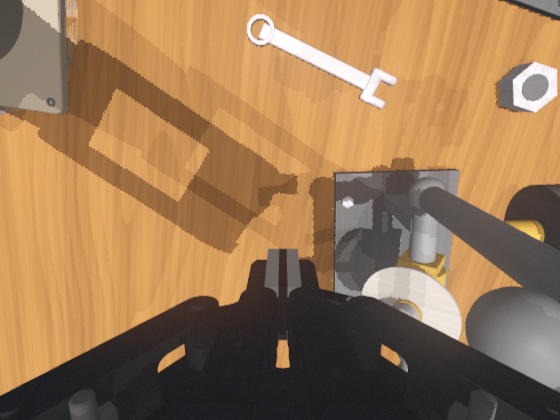

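```bash
cat > lev.py <<'E'
from h import *
def lp(O,yaw,q,rad,off=0,up=0):
    "point on lever: rad from pivot, off across (+ towards opening side), up along stem"
    c,s=np.cos(np.radians(35)),np.sin(np.radians(35))
    ex=np.array([-c,0,-s]); ey=np.array([0,-1,0.]); n=np.array([-s,0,c])
    d=np.cos(q)*ex+np.sin(q)*ey; t=-np.sin(q)*ex+np.cos(q)*ey
    v=rad*d+off*t+up*n
    a=np.radians(yaw); Rz=np.array([[np.cos(a),-np.sin(a),0],[np.sin(a),np.cos(a),0],[0,0,1]])
    return np.array([O[0],O[1],150])+Rz@v
E
python3 - <<'E'
from bench import r
from lev import *
from scipy.optimize import minimize_scalar
s,p,T=wristshot(r); b=r.snapshot("side"); a=r.snapshot("scene")
A=onplane(p,[334,172],12,T);B=onplane(p,[458,169],12,T)
print("base corners",A,B,np.linalg.norm(A-B))
u=(B-A)/np.linalg.norm(B-A); yaw=np.degrees(np.arctan2(u[1],u[0])); print("yaw",yaw,"origin",(A+B)/2+110*np.array([u[1],-u[0],0]))
P=r.pinpoint(b,"lever_grip"); print(P)
O=[503.5,-228]
for y in (8,10):
  for cam,uv in ((b,[314.8,378.9]),):
    f=lambda q:np.linalg.norm(proj(cam,lp(O,y,q,82))-uv)
    m=minimize_scalar(f,bounds=(-.3,1.6),method="bounded"); print(y,"q",m.x,m.fun,lp(O,y,m.x,82), proj(cam,lp(O,y,m.x,0)))
E
```

```text
base corners [ 440.26982657 -126.13102266   12.        ] [587.00380679 -99.31859451  12.        ] 149.1635587320336
yaw 10.355307089738194 origin [ 533.40952203 -220.93312676   12.        ]
[{'uv': [313.1, 379.4], 'conf': 0.93}]
8 q 0.19753590284957284 0.10314672921075929 [ 440.51645881 -253.10272025  103.88138148] [340.40988228 324.74523015]
10 q 0.16817442255495074 0.1635866586356085 [ 440.66663719 -253.01634358  103.63027851] [340.40988228 324.74523015]
```

The picture shows the base with its edge corners at (334,172) and (458,169), 149 mm apart as it should be, which gives a stand yaw of 10.3. The gripper hides the lever here. The side view gives q of about 0.17. I'll push the sleeve with the outer side of the half-open far finger, which keeps the body clear of the pipe.

```bash
cat > plan.py <<'E'
from bench import r
from lev import *
import sys
O=[504,-227.5];Y=10.3;g=float(sys.argv[1])/2+13; z=float(sys.argv[2])
s=r.sense(); print(s["time"],s["tool_pos"].round(1),s["tcp_rot"].round(2),s["finger_gap"],s["ft_force"].round(1))
a=np.radians(Y);Rz=np.array([[np.cos(a),-np.sin(a)],[np.sin(a),np.cos(a)]])
for q in [.165,.3,.45,.6,.7,.785,.85]:
    c=lp(O,Y,q,100,-7,9); t=c[:2]-Rz@[g,-10.5]
    if q==.165: b=t+Rz@[0,25]; print("behind",b.round(1),go(s,[*b,z]))
    print(q,c.round(1),t.round(1),go(s,[*t,z]))
E
python3 plan.py 50 100
```

```text
16.05 [ 383.8 -130.2  299. ] [179.88   1.29   8.69] 0.10972940960526709 [-1.4  0.9 -0.1]
behind [ 376.5 -224.3] [-0.017   0.0915  0.1996]
0.165 [ 420.2 -252.4  100.1] [ 380.9 -248.9] [-0.0163  0.1165  0.1996]
0.3 [ 424.3 -265.2  101.4] [ 385.1 -261.7] [-0.0141  0.1298  0.1996]
0.45 [ 430.5 -278.7  104. ] [ 391.3 -275.1] [-0.01    0.144   0.1996]
0.6 [ 438.3 -291.   107.8] [ 399.  -287.4] [-0.0042  0.1573  0.1995]
0.7 [ 444.2 -298.4  110.9] [ 404.9 -294.9] [0.0005 0.1656 0.1994]
0.785 [ 449.7 -304.2  114. ] [ 410.4 -300.6] [0.0051 0.1721 0.1993]
0.85 [ 454.1 -308.2  116.5] [ 414.8 -304.7] [0.0088 0.1768 0.1992]
```

```bash
python3 -m jog '[[-0.017,0.02,0.04,-1.6,60],[-0.017,0.045,0.08,-1.6,60],[-0.017,0.07,0.12,-1.6,60],[-0.017,0.0915,0.15,-1.6,60],[-0.017,0.0915,0.18,-1.6,60],[-0.017,0.0915,0.2,-1.6,60],[-0.017,0.0915,0.2,-1.6,60],[-0.017,0.0915,0.2,-1.6,60]]'; python3 plan.py 51 100; python3 - <<'E'
from bench import r
import cv2
p=r.snapshot("side");cv2.imwrite("pics/side2.png",cv2.resize(p["image"][200:420,180:480,::-1],None,fx=2.4,fy=2.4))
E
```

```text
time: 16.85
tool_pos: [376.6, -224.0, 99.9]
tcp_rot: [179.9, 1.3, 10.3]
ft_force: [0.2, -1.4, 0.7]
finger_gap: 51.6
16.85 [ 376.6 -224.    99.9] [179.94   1.31  10.33] 51.558477524725006 [ 0.2 -1.4  0.7]
behind [ 376.  -224.4] [-0.0007  0.0003 -0.0001]
0.165 [ 420.2 -252.4  100.1] [ 380.4 -249. ] [-0.0007  0.0253 -0.    ]
0.3 [ 424.3 -265.2  101.4] [ 384.6 -261.8] [ 0.0011  0.0386 -0.0001]
0.45 [ 430.5 -278.7  104. ] [ 390.8 -275.2] [ 0.0048  0.0529 -0.0001]
0.6 [ 438.3 -291.   107.8] [ 398.5 -287.5] [ 0.0102  0.0664 -0.0002]
0.7 [ 444.2 -298.4  110.9] [ 404.4 -295. ] [ 0.0147  0.0748 -0.0003]
0.785 [ 449.7 -304.2  114. ] [ 409.9 -300.7] [ 0.019   0.0815 -0.0004]
0.85 [ 454.1 -308.2  116.5] [ 414.3 -304.8] [ 0.0226  0.0863 -0.0005]
```

View pics/side2.png

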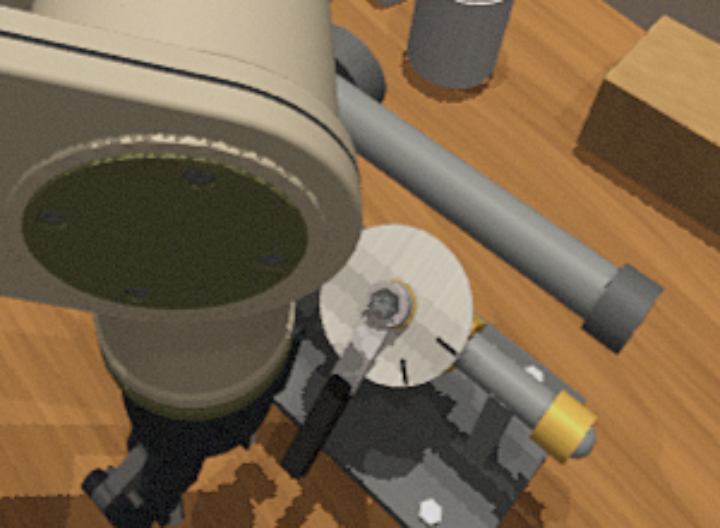

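The picture shows the lever near closed, the dial marks at (404,372) for half and (446,346) for full, and the gripper at the lower left with room to the pipe. I'll push part of the way first.

```bash
python3 -m jog '[[-0.0007,0.012,0,0,60],[-0.0007,0.020,0,0,60],[-0.0007,0.027,0,0,60],[0.001,0.036,0,0,60],[0.003,0.044,0,0,60],[0.005,0.053,0,0,60],[0.008,0.060,0,0,60],[0.010,0.0655,0,0,60]]'; python3 plan.py 51.5 100;  python3 - <<'E'
from bench import r
import cv2
p=r.snapshot("side");cv2.imwrite("pics/side3.png",cv2.resize(p["image"][200:420,180:480,::-1],None,fx=2.4,fy=2.4))
E
```

```text
time: 17.7
tool_pos: [398.8, -287.8, 100.7]
tcp_rot: [179.9, 1.3, 10.3]
ft_force: [-3.8, 4.2, 4.1]
finger_gap: 51.3
17.7 [ 398.8 -287.8  100.7] [179.88   1.28  10.31] 51.26147366918056 [-3.8  4.2  4.1]
behind [ 375.7 -224.4] [-0.0114 -0.0665  0.0008]
0.165 [ 420.2 -252.4  100.1] [ 380.2 -249. ] [-0.0114 -0.0415  0.0008]
0.3 [ 424.3 -265.2  101.4] [ 384.3 -261.8] [-0.0096 -0.0281  0.0008]
0.45 [ 430.5 -278.7  104. ] [ 390.5 -275.2] [-0.0059 -0.0138  0.0008]
0.6 [ 438.3 -291.   107.8] [ 398.3 -287.6] [-0.0005 -0.0003  0.0007]
0.7 [ 444.2 -298.4  110.9] [ 404.2 -295. ] [0.004  0.0081 0.0006]
0.785 [ 449.7 -304.2  114. ] [ 409.7 -300.8] [0.0083 0.0148 0.0005]
0.85 [ 454.1 -308.2  116.5] [ 414.1 -304.8] [0.012  0.0195 0.0005]
```

View pics/side3.png

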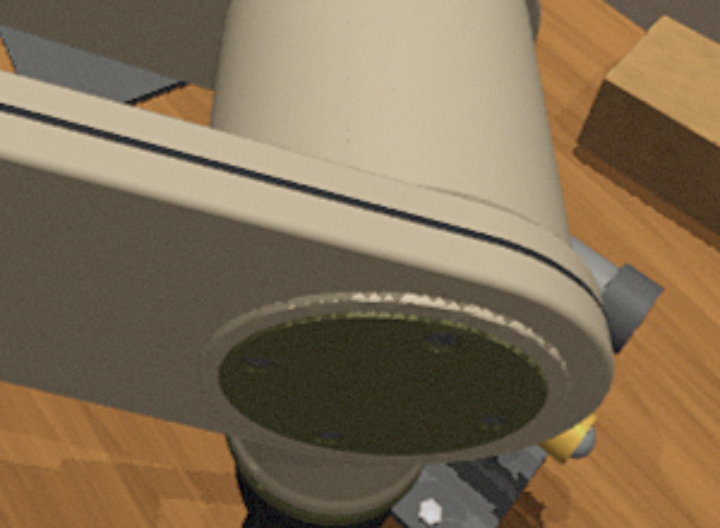

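The arm hides the lever in this view. The force shows contact and the model puts q near 0.6. I'll push on to about 0.72, then retreat and look.

```bash
python3 -m jog '[[0.002,0.004,0,0,60],[0.004,0.008,0,0,60],[0.005,0.010,0,0,60],[0.005,0.010,0,0,60],[-0.010,-0.015,0,0,60],[-0.03,-0.05,0,0,60],[-0.045,-0.085,0,0,60],[-0.045,-0.12,0,0,60]]';python3 -m jog '[[0,-0.04,0,0,60],[0,-0.06,0,0,60]]'; cat > meas.py <<'E'
from bench import r
from lev import *
import cv2,sys
from scipy.optimize import minimize_scalar
O=[504,-227.5]
s=r.sense(); print(s["time"],s["tool_pos"].round(1),s["tcp_rot"].round(1))
b=r.snapshot("side"); cv2.imwrite(sys.argv[1],cv2.resize(b["image"][200:420,180:480,::-1],None,fx=2.4,fy=2.4))
for l in ("lever_pivot","lever_grip"):
    for d in r.pinpoint(b,l)[:2]:
        f=lambda q:np.linalg.norm(proj(b,lp(O,10.3,q,82))-d["uv"])
        m=minimize_scalar(f,bounds=(-.3,1.6),method="bounded"); print(l,d,m.x,m.fun)
# predicted pixels in the crop for q
for q in (.7,.785,.87): print(q,[((proj(b,lp(O,10.3,q,k))-[180,200])*2.4).round(0).tolist() for k in (0,51,113)])
E
python3 meas.py pics/side4.png
```

```text
time: 18.55
tool_pos: [332.0, -177.8, 100.8]
tcp_rot: [179.8, 1.3, 10.2]
ft_force: [1.0, 0.7, 0.3]
finger_gap: 50.9
time: 18.75
tool_pos: [320.7, -117.0, 100.1]
tcp_rot: [179.8, 1.3, 10.2]
ft_force: [0.1, -0.2, 0.0]
finger_gap: 51.4
18.75 [ 320.7 -117.   100.1] [179.8   1.3  10.2]
lever_pivot {'uv': [342.7, 327.7], 'conf': 0.57} -0.29999633815503396 55.63775234308841
lever_grip {'uv': [345.6, 391.4], 'conf': 0.57} 0.7094807314072116 3.1441536630138174
lever_grip {'uv': [341.9, 324.3], 'conf': 0.44} -0.29999633815503396 56.91580821593123
0.7 [[385.0, 298.0], [392.0, 392.0], [401.0, 514.0]]
0.785 [[385.0, 298.0], [399.0, 392.0], [418.0, 514.0]]
0.87 [[385.0, 298.0], [407.0, 391.0], [435.0, 512.0]]
```

View pics/side4.png

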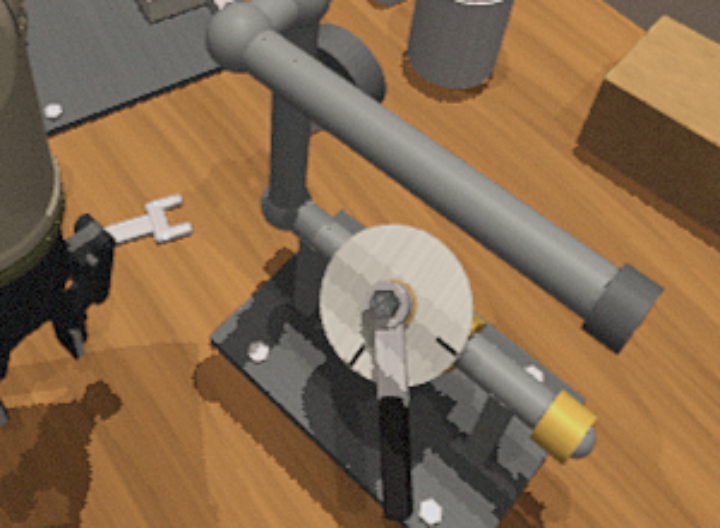

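The picture shows the sleeve's centre line from (392,397) to (398,515). That fits q of about 0.69, and the network's grip point gives 0.71. It needs about 0.09 rad more, so I'll aim the finger at model value 0.815.

```bash
python3 - <<'E'
from bench import r
from h import *
s=r.sense()
for t in [[350,-190,100],[365,-240,100],[392,-280,100],[403,-294,100],[411.7,-302.7,100]]: print(t,go(s,t))
E
```

```text
[350, -190, 100] [0.0149 0.0754 0.0008]
[365, -240, 100] [0.0207 0.1273 0.0009]
[392, -280, 100] [0.0401 0.1715 0.0007]
[403, -294, 100] [0.0484 0.1872 0.0006]
[411.7, -302.7, 100] [0.0554 0.1973 0.0005]
```

```bash
python3 -m jog '[[0.010,0.040,0,0,60],[0.015,0.080,0,0,60],[0.021,0.127,0,0,60],[0.040,0.1715,0,0,60],[0.0484,0.187,0,0,60],[0.052,0.192,0,0,60],[0.0555,0.1973,0,0,60],[0.0555,0.1973,0,0,60]]'; python3 plan.py 51.5 100 | head -1; python3 -m jog '[[0,0,0,0,60],[-0.015,-0.015,0,0,60],[-0.030,-0.05,0,0,60],[-0.045,-0.09,0,0,60],[-0.045,-0.13,0,0,60],[-0.045,-0.17,0,0,60],[-0.045,-0.18,0,0,60]]';  python3 meas.py pics/side5.png
```

```text
time: 19.7
tool_pos: [411.1, -302.9, 99.9]
tcp_rot: [179.8, 1.3, 10.3]
ft_force: [-2.5, -0.4, 0.3]
finger_gap: 51.4
19.7 [ 411.1 -302.9   99.9] [179.77   1.3   10.32] 51.35721910865569 [-2.5 -0.4  0.3]
time: 20.4
tool_pos: [333.5, -130.9, 99.6]
tcp_rot: [179.8, 1.3, 10.4]
ft_force: [0.1, 0.0, 0.2]
finger_gap: 51.4
20.4 [ 333.5 -130.9   99.6] [179.8   1.3  10.4]
lever_pivot {'uv': [341.5, 325.2], 'conf': 0.57} -0.29999633815503396 56.06232482131099
lever_grip {'uv': [349.9, 390.8], 'conf': 0.86} 0.7776920311412258 2.6192797626519657
0.7 [[385.0, 298.0], [392.0, 392.0], [401.0, 514.0]]
0.785 [[385.0, 298.0], [399.0, 392.0], [418.0, 514.0]]
0.87 [[385.0, 298.0], [407.0, 391.0], [435.0, 512.0]]
```

```bash
python3 - <<'E'
from bench import r
from lev import *
import cv2
b=r.snapshot("side"); O=[504,-227.5]
g=b["image"].max(2)
for q in np.arange(.6,.96,.03):   # darkness and flank contrast of predicted sleeve
    f=lambda o:np.mean([g[int(round(v)),int(round(u))] for k in np.linspace(56,108,30) for u,v in [proj(b,lp(O,10.3,q,k,o,9))]])
    print(round(q,2),[int(f(o)) for o in (-14,-7,-3,0,3,7,14)])
a=r.snapshot("scene")
for l,z in (("block",10),("fence_corner",10)):
    for c,n in((a,"scene"),(b,"side")):
        for d in r.pinpoint(c,l)[:1]: print(n,l,round(d["conf"],2),onplane(c,d["uv"],z).round(1))
s=r.sense(); print(s["ft_force"])
for l in("wrench","nut","bolt","tin"): print(l,[onplane(c,d[0]["uv"],0).round(0)[:2] for c in(a,b) for d in [r.pinpoint(c,l)] if d])
E
```

```text
0.6 [58, 58, 55, 56, 62, 56, 31]
0.63 [56, 56, 56, 62, 67, 52, 33]
0.66 [55, 56, 61, 69, 54, 32, 34]
0.69 [55, 59, 69, 60, 33, 32, 31]
0.72 [55, 71, 66, 30, 34, 32, 23]
0.75 [57, 66, 27, 33, 32, 32, 96]
0.78 [69, 54, 33, 31, 32, 24, 88]
0.81 [70, 31, 32, 32, 28, 56, 80]
0.84 [65, 33, 32, 31, 32, 89, 78]
0.87 [41, 31, 30, 34, 75, 83, 70]
0.9 [35, 30, 38, 68, 86, 78, 68]
0.93 [34, 29, 65, 78, 82, 74, 59]
scene block 0.63 [612.8 216.   10. ]
side block 0.7 [597.  200.1  10. ]
scene fence_corner 0.55 [653.3 279.6  10. ]
side fence_corner 0.59 [646.  274.1  10. ]
[ 0.24250227  0.80608113 -0.29387263]
wrench [array([393., -14.])]
nut [array([638.,   9.])]
bolt [array([797.,  70.]), array([799.,  78.])]
tin [array([789., -30.]), array([786., -29.])]
```

The darkness profile across the sleeve centres at q of about 0.80 and the network says 0.78, so the lever is in band. One last numeric check of the block from above.

```bash
python3 -m jog '[[0,-0.02,-0.05,0,0],[0.02,-0.06,-0.1,3,0],[0.05,-0.1,-0.14,7,0],[0.08,-0.14,-0.14,11,0],[0.11,-0.18,-0.14,15,0],[0.14,-0.22,-0.14,19,0],[0.16,-0.25,-0.14,19,0],[0.18,-0.28,-0.14,19,0]]'; python3 -m jog '[[0,0,0,0,0],[0,0,0,0,0]]'; cat > chk.py <<'E'
from bench import r
from h import *
import cv2
s,p,T=wristshot(r); print(s["tool_pos"],s["tcp_rot"])
im=p["image"]; hsv=cv2.cvtColor(im,cv2.COLOR_RGB2HSV)
a=np.radians(-8.8);A=np.array([[np.cos(a),np.sin(a)],[-np.sin(a),np.cos(a)]]);C=np.array([651,275.2])
W=lambda x,y,z:np.r_[C+A.T@[x,y],z]
g=hsv[:,:,2].astype(float)-hsv[:,:,1]*.5
def samp(P):
    u,v=proj(p,P,T); return cv2.getRectSubPix(g.astype(np.float32),(1,1),(float(u),float(v)))[0,0] if 1<u<558 and 1<v<418 else np.nan
d=np.arange(-8,8.1,.5)
def edge(f): # strongest step along d
    v=np.array([samp(f(t)) for t in d]); gr=np.abs(v[4:]-v[:-4]); return (d[np.argmax(gr)+2]) if not np.isnan(v).any() else np.nan
print("left edge (block x side at -60), dev:",[(y,edge(lambda t:W(-60+t,y,40))) for y in (-20,-35,-50,-65,-80,-95,-110)])
print("near end (-120), dev:",[(x,edge(lambda t:W(x,-120+t,40))) for x in (-50,-40,-30,-20,-10)])
print("long fence outer (+16,z30):",[(y,edge(lambda t:W(16+t,y,30))) for y in (-15,-30,-90,-110)])
print("short fence outer (+16,z30):",[(x,edge(lambda t:W(x,16+t,30))) for x in (-60,-45,-30,-15)])
E
python3 chk.py
```

```text
time: 22.05
tool_pos: [465.1, 177.0, 235.1]
tcp_rot: [179.4, 1.1, -8.7]
ft_force: [1.0, -1.4, 0.3]
finger_gap: 0.2
time: 22.25
tool_pos: [464.8, 178.0, 234.3]
tcp_rot: [179.3, 1.2, -8.5]
ft_force: [-0.3, -0.1, -0.7]
finger_gap: -0.3
[464.77943698 178.02795683 234.32070204] [179.31456652   1.20742557  -8.51215868]
left edge (block x side at -60), dev: [(-20, np.float64(0.0)), (-35, np.float64(0.0)), (-50, np.float64(0.0)), (-65, np.float64(0.0)), (-80, np.float64(0.0)), (-95, np.float64(0.0)), (-110, np.float64(-0.5))]
near end (-120), dev: [(-50, np.float64(1.0)), (-40, np.float64(0.5)), (-30, np.float64(1.0)), (-20, np.float64(0.5)), (-10, np.float64(0.5))]
long fence outer (+16,z30): [(-15, np.float64(0.5)), (-30, np.float64(-0.5)), (-90, np.float64(-0.5)), (-110, np.float64(-0.5))]
short fence outer (+16,z30): [(-60, np.float64(0.0)), (-45, np.float64(0.0)), (-30, np.float64(0.0)), (-15, np.float64(0.0))]
```

The block edges lie within 1 mm of home and are square, so I'm handing in.

```bash
python3 -c "
from bench import r
print(r.hand_in()); print(r.sense()['time'])"
```

```text
the job is handed in; nothing more can be done
None
the job is handed in; nothing more can be done
```

The block is home in the fence corner and the valve lever stands at about 45 degrees. I handed the job in about 22 s into the 72 s limit; no verdict is reported.

**What I did:** I gripped the block, squared it and set it about 20 mm short of the corner. I then pushed it with the shut fingers against the long fence and the short fence until the force rose to about 17 N on each. After that I pushed the lever from about 0.17 rad to the middle mark in two strokes with the side of a half-open finger.

**Last checks:**
- **Block:** the wrist view puts its edges within 0.5 mm of home across the length and 1 mm along it, with no visible skew.
- **Lever:** the network's grip point gave 0.78 rad and the darkness profile across the sleeve gave about 0.80 rad. Both are inside the 0.698 to 0.873 band.
- **Robot:** it stands clear of everything, with the force reading near zero.
- **Bystanders:** positions from the scene and side cameras agree with the start to within about 8 mm, which is within the network's scatter.

**Failed or disagreed:**
- The side camera's last network fix on the block was about 25 mm off, at (597,200) against an expected (612,220). I took it as a bad detection, because the scene camera and both close wrist views contradict it.
- One segmentation script failed to find the fence edge once the block touched the fence.
- The final lever picture could not be viewed because the 12-picture limit was reached, so that check is numeric only.

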